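# Move the reagent row to the pocket rack, in reverse order

## Task

Move the four bottles (three bottles and a jar) out of the drip dishes on the first rack into the grey four-pocket rack, one to each pocket, in reverse order: the one that stood leftmost as the robot sees it goes into the rightmost pocket, the second from the left into the second from the right, and so on. Keep them upright all the way and leave each standing on the floor of its pocket.

Things in the scene. Friction and masses are not known exactly. Their poses are not given: they have to be found in the camera images.
- amber_bottle: Brown (amber) bottle with a black cap: 39 mm across, 89 mm tall; straight round body, shoulder from about 57 mm up, cap 26 mm across over the top 15 mm. Between 0.04 and 0.16 kg. Loose, standing upright in a drip dish. Origin: centre of its underside; z points up its axis.
- red_bottle: Clear bottle with red contents and a white cap: 42 mm across, 94 mm tall; straight round body, shoulder from about 60 mm up, cap 28 mm across over the top 15 mm. Between 0.04 and 0.16 kg. Loose, standing upright in a drip dish. Origin: centre of its underside; z points up its axis.
- yellow_cap_bottle: Clear bottle with pale contents and a yellow cap, the tallest: 44 mm across, 107 mm tall; straight round body, shoulder from about 68 mm up, cap 32 mm across over the top 17 mm. Between 0.04 and 0.16 kg. Loose, standing upright in a drip dish. Origin: centre of its underside; z points up its axis.
- sample_jar: Squat white jar with a wide blue lid, the lowest and widest: 72 mm tall; body about 52 mm across, lid 56 mm across over the top 16 mm. Between 0.04 and 0.16 kg. Loose, standing upright in a drip dish. Origin: centre of its underside; z points up its axis.
- carrier: The first rack, fixed: a flat aluminium plate 86 x 320 mm, its top 8 mm above the table (thin side rims to 14 mm). Origin: centre of its underside, on the table; y runs along the row, to the robot's left (yaw within 12 degrees). The drip dishes stand in a row on it, centred at x = 0, y = +114, +38, -38 and -114 mm.
- dish_amber_bottle: White square drip dish, 72 x 72 mm, 14 mm tall, walls and floor 3 mm, fixed on the first rack; the amber bottle starts in it. All four dishes look alike, told apart by the bottle in them. Origin: centre of its underside (8 mm above the table).
- dish_red_bottle: White square drip dish, 72 x 72 mm, 14 mm tall, walls and floor 3 mm, fixed on the first rack; the red bottle starts in it. All four dishes look alike, told apart by the bottle in them. Origin: centre of its underside (8 mm above the table).
- dish_yellow_cap_bottle: White square drip dish, 72 x 72 mm, 14 mm tall, walls and floor 3 mm, fixed on the first rack; the yellow cap bottle starts in it. All four dishes look alike, told apart by the bottle in them. Origin: centre of its underside (8 mm above the table).
- dish_sample_jar: White square drip dish, 72 x 72 mm, 14 mm tall, walls and floor 3 mm, fixed on the first rack; the sample jar starts in it. All four dishes look alike, told apart by the bottle in them. Origin: centre of its underside (8 mm above the table).
- pocket_rack: The second rack, fixed, empty at the start: a one-piece grey tray 82 x 310 mm, 18 mm tall, with a small ear at each end and four pockets 70 x 70 mm in a row; walls and floor 6 mm thick. Origin: centre of its underside, on the table; y runs along the row, to the robot's left (yaw within 12 degrees). Pocket centres: x = 0, y = +114, +38, -38 and -114 mm.

How it is judged:
At the end, for the whole second after the job is handed in: Each bottle stands upright (within 7 degrees) and at rest on the floor of the pocket that mirrors its starting place along the row (its origin within 17.5 mm of the pocket centre each way, i.e. inside the pocket, and within 4 mm of the floor's height) (((y of dish_amber_bottle in the frame of carrier between 0.094 and 0.134 m and y of amber_bottle in the frame of pocket_rack between -0.1315 and -0.0965 m) or (y of dish_amber_bottle in the frame of carrier between 0.018 and 0.058 m and y of amber_bottle in the frame of pocket_rack between -0.0555 and -0.0205 m) or (y of dish_amber_bottle in the frame of carrier between -0.058 and -0.018 m and y of amber_bottle in the frame of pocket_rack between 0.0205 and 0.0555 m) or (y of dish_amber_bottle in the frame of carrier between -0.134 and -0.094 m and y of amber_bottle in the frame of pocket_rack between 0.0965 and 0.1315 m)) and x of amber_bottle in the frame of pocket_rack between -0.0175 and 0.0175 m and z of amber_bottle in the frame of pocket_rack between 0.002 and 0.01 m and angle between each of amber_bottle, red_bottle, yellow_cap_bottle, sample_jar's own z axis and vertical below 0.12 rad and linear speed of each of amber_bottle, red_bottle, yellow_cap_bottle, sample_jar below 0.02 m/s and ((y of dish_red_bottle in the frame of carrier between 0.094 and 0.134 m and y of red_bottle in the frame of pocket_rack between -0.1315 and -0.0965 m) or (y of dish_red_bottle in the frame of carrier between 0.018 and 0.058 m and y of red_bottle in the frame of pocket_rack between -0.0555 and -0.0205 m) or (y of dish_red_bottle in the frame of carrier between -0.058 and -0.018 m and y of red_bottle in the frame of pocket_rack between 0.0205 and 0.0555 m) or (y of dish_red_bottle in the frame of carrier between -0.134 and -0.094 m and y of red_bottle in the frame of pocket_rack between 0.0965 and 0.1315 m)) and x of red_bottle in the frame of pocket_rack between -0.0175 and 0.0175 m and z of red_bottle in the frame of pocket_rack between 0.002 and 0.01 m and ((y of dish_yellow_cap_bottle in the frame of carrier between 0.094 and 0.134 m and y of yellow_cap_bottle in the frame of pocket_rack between -0.1315 and -0.0965 m) or (y of dish_yellow_cap_bottle in the frame of carrier between 0.018 and 0.058 m and y of yellow_cap_bottle in the frame of pocket_rack between -0.0555 and -0.0205 m) or (y of dish_yellow_cap_bottle in the frame of carrier between -0.058 and -0.018 m and y of yellow_cap_bottle in the frame of pocket_rack between 0.0205 and 0.0555 m) or (y of dish_yellow_cap_bottle in the frame of carrier between -0.134 and -0.094 m and y of yellow_cap_bottle in the frame of pocket_rack between 0.0965 and 0.1315 m)) and x of yellow_cap_bottle in the frame of pocket_rack between -0.0175 and 0.0175 m and z of yellow_cap_bottle in the frame of pocket_rack between 0.002 and 0.01 m and ((y of dish_sample_jar in the frame of carrier between 0.094 and 0.134 m and y of sample_jar in the frame of pocket_rack between -0.1315 and -0.0965 m) or (y of dish_sample_jar in the frame of carrier between 0.018 and 0.058 m and y of sample_jar in the frame of pocket_rack between -0.0555 and -0.0205 m) or (y of dish_sample_jar in the frame of carrier between -0.058 and -0.018 m and y of sample_jar in the frame of pocket_rack between 0.0205 and 0.0555 m) or (y of dish_sample_jar in the frame of carrier between -0.134 and -0.094 m and y of sample_jar in the frame of pocket_rack between 0.0965 and 0.1315 m)) and x of sample_jar in the frame of pocket_rack between -0.0175 and 0.0175 m and z of sample_jar in the frame of pocket_rack between 0.002 and 0.01 m); the robot touches nothing.
It fails at once if the amber bottle is tipped over (more than 45 degrees) (angle between amber_bottle's own z axis and vertical above 0.785 rad).
It fails at once if the red bottle is tipped over (more than 45 degrees) (angle between red_bottle's own z axis and vertical above 0.785 rad).
It fails at once if the yellow cap bottle is tipped over (more than 45 degrees) (angle between yellow_cap_bottle's own z axis and vertical above 0.785 rad).
It fails at once if the sample jar is tipped over (more than 45 degrees) (angle between sample_jar's own z axis and vertical above 0.785 rad).
It also fails if it takes over 99 s, if anything falls off the work surface, if the arm or the gripper's body presses on something with over 40 N, if the wrist force passes 120 N, or if a joint passes its speed limit or range.

## Robot

A 6-joint arm with a two-finger parallel gripper is mounted at the origin on the work surface; the furniture and walls round the work are solid. World frame = base frame: x ahead of the robot, y to its left, z up, the work surface at z = 0. Lengths are in m, angles in rad, forces in N, time in s.
With the tool pointing down it reaches from about 0.3 to 0.875 m from the base axis. Payload 6.4 kg.
Tool frame: the origin (TCP) lies on the centre line of the jaws, within the pads' length; the fingertips stand 14 mm ahead of it and the grasp point (between the pads) lies 5 mm behind it; z points along the fingers, y is the line along which they close (so a half turn about z gives the same grasp; the last joint's range is limited). The gripper opens to 85 mm and grips with 20 to 120 N. Pads are 22 mm wide; open, the fingers measure 114 mm over their backs; the gripper's body (76 mm by 85 mm) begins 54 mm behind the grasp point. The pads swing forward as they close: fully open they stand 13 mm farther back than shut.
Start: joints at [1.007, 0.181, 1.607, -0, 1.354, -0.206], TCP at [0.201, 0.539, 0.214] pointing down, gripper open.
Joint ranges: [-2.99, 2.99], [-0.89, 2.07], [0.3, 2.58], [-1.14, 4.28], [0, 2.63], [-3.12, 3.12]. Speed limits (rad/s): [2.57, 2.57, 3.01, 3.14, 3.14, 3.14].

## Interface

Orientations are given as a unit quaternion [x, y, z, w].
In Python, from bench import bot, imaging gives the robot as it stands.
- The arm moves only by the tool send_rows, never from a script. Its argument "motion" is a list of rows, each an object of numbers: "dx", "dy", "dz": the shift along the tool's x, y, z in m; "wx", "wy", "wz": the turn, a rotation vector about the tool's x, y, z in rad; "grip": the finger opening in m, from 0 to 0.0854. In form: [{"dx": .., "dy": .., "dz": .., "wx": .., "wy": .., "wz": .., "grip": ..}, ...]. A call has 1 to 20 rows; each row shifts and turns the commanded pose from where the row before left it, along the tool's axes as they then stand; what a row does not reach is not made up. A row lasts 1/10 s, in which the tool goes at most 50 mm and 8.59 degrees, less where a joint would pass 70% of its speed; a pose out of reach is approached as far as the arm can. A call with a gripper value outside its range is refused whole. The fingers move at their own pace and stop on an object; the grip force is fixed at half the most. Time passes only in rows, so rows that do not move let the fingers close. It gives the time, the measured TCP pose, the force, the opening and the grip force at its end, in the units of the state.
- bot.get_state(): the state, without advancing time (a new reading comes with each control period).
- imaging.grab_frame(name): name is "scene" or "top"; returns (picture, depth): 400x640x3 uint8, red, green, blue; 400x640 float32, m along the optical axis (not along the pixel's ray), 0 where there is no reading.
- imaging.camera_info(name): a dict with "fx", "fy", "cx", "cy" (pixels), "camera_from_world" (4x4, takes a point from world to camera coordinates). Camera axes: x right, y down, z forward; pixel columns grow to the right and rows downward; lengths in m; the calibration is good to about 2 mm. A picture is of the moment at which its call begins. camera_info takes no time and is no camera call.
- bot.sign_off(): hands the job in; it is judged then, once.
The state is a dict: "time": time; "joint_positions": joint angles; "joint_velocities": joint speeds; "effort": joint torques, N m; "tcp_pos": TCP position; "tcp_rot": TCP orientation; "force": force on the tool from outside, world axes, zero at the start; "moment": the same for the moment, N m; "opening": finger opening in m; "grip_force": force on a finger pad.
Only numpy, scipy, OpenCV 4.12 (cv2) and the standard library are available. Lean on these libraries where they do the work, as an engineer would, in place of code of your own. Each camera call takes 0.05 s, during which the arm holds its last target. There are 200 camera calls.

## Working session

There is one attempt and no reset: what is moved stays moved. The work goes in short steps, Python scripts to look and compute and a tool call to move; the robot and the scene stay as the last step left them, time stands still between calls to the robot, and variables do not carry over. Pictures are saved under pics/ and viewed, at most 14 in all, crops included, and the job is handed in when it is done.

Besides the shell and the picture viewer there is one more tool, called in YAML: its name, and indented under it one key for each argument. send_rows: Moves the arm, as the interface text tells. Its arguments: {"type":"object","properties":{"motion":{"type":"array","items":{"type":"object","properties":{"dx":{"type":"number"},"dy":{"type":"number"},"dz":{"type":"number"},"wx":{"type":"number"},"wy":{"type":"number"},"wz":{"type":"number"},"grip":{"type":"number"}}}}},"required":["motion"]}

```bash
mkdir -p pics; ls
python3 - <<'E'
from bench import bot, imaging
import cv2,numpy as np
s=bot.get_state(); print(s['time'],s['tcp_pos'],s['tcp_rot'],s['opening'])
for n in('scene','top'):
    p,d=imaging.grab_frame(n); i=imaging.camera_info(n)
    np.savez(n+'.npz',p=p,d=d); cv2.imwrite(f'pics/{n}0.png',p[:,:,::-1])
    T=np.array(i['camera_from_world']); print(n,i['fx'],i['cx'],i['cy'],-T[:3,:3].T@T[:3,3],T[:3,:3].round(3).tolist())
E
```

```text
pics
0.0 [0.20102557 0.53808867 0.21268225] [ 1.77950280e-01  9.84039087e-01 -8.09897300e-04 -3.40792000e-04] 0.08540518294216824
scene 477.24422175077166 321.96592923612855 202.6489832380407 [0.26282156 0.5166329  0.55883947] [[-0.904, -0.427, -0.002], [-0.246, 0.524, -0.815], [0.349, -0.737, -0.579]]
top 503.0691153515998 316.11264714746505 204.68097787258677 [ 0.38677248 -0.11713698  0.978615  ] [[-0.004, -1.0, -0.013], [-0.987, 0.006, -0.159], [0.159, 0.012, -0.987]]
```

View pics/scene0.png

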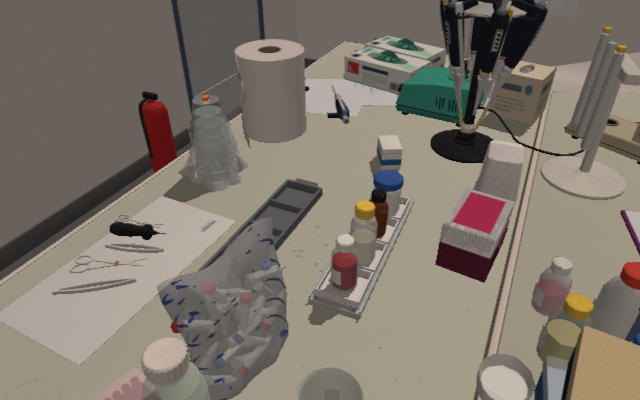

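View pics/top0.png

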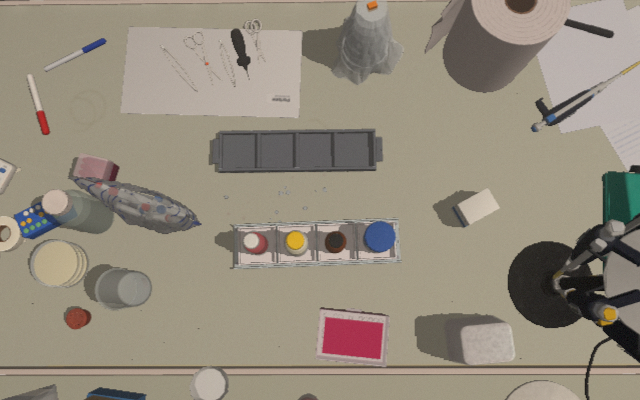

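```bash
cat > h.py <<'E'
import numpy as np,cv2
from bench import bot,imaging
def cam(n):
    i=imaging.camera_info(n);T=np.array(i['camera_from_world']);return i,T
def ray(n,u,v,z):
    i,T=cam(n);R=T[:3,:3];c=-R.T@T[:3,3]
    d=R.T@np.array([(u-i['cx'])/i['fx'],(v-i['cy'])/i['fy'],1]);return c+d*(z-c[2])/d[2]
def cloud(n,d):
    i,T=cam(n);v,u=np.mgrid[:400,:640]
    P=np.stack([(u-i['cx'])/i['fx']*d,(v-i['cy'])/i['fy']*d,d],-1)
    return (P-T[:3,3])@T[:3,:3]
def blob(m):
    k,l,s,c=cv2.connectedComponentsWithStats(m.astype(np.uint8));b=1+s[1:,4].argmax();return s[b],c[b],l==b
E
python3 - <<'E'
from h import *
f=np.load('top.npz');p,d=f['p'],f['d'];P=cloud('top',d);P[d==0]=np.nan
hsv=cv2.cvtColor(p,cv2.COLOR_RGB2HSV)
# coarse max-height map (mm), every 32 px
Z=P[...,2]
print((np.nanmax(Z.reshape(10,40,16,40).transpose(0,2,1,3).reshape(10,16,-1),-1)*1000).round().astype(int))
for u,v in[(0,0),(0,399),(639,0),(639,399),(317,243),(297,151)]:print(u,v,ray('top',u,v,0).round(3))
# things standing above the carrier
for name,zt,lo,hi,(u0,u1) in[('red',.105,(0,0,0),(0,0,0),(240,272)),('yellow',.118,0,0,(280,312)),('amber',.1,0,0,(320,352)),('jar',.083,0,0,(360,400))]:
    m=np.zeros((400,640),bool);m[218:262,u0:u1]=True
    t=m&(abs(Z-zt)<.006)
    s,c,l=blob(t);print(name,s,c.round(1),'med z',np.median(Z[l]).round(4),'cloud',np.nanmean(P[l],0).round(4),'ray',ray('top',*c,zt).round(4))
# grey rack: dark mask
m=np.zeros((400,640),bool);m[115:190,200:400]=True
m&=(hsv[...,2]<110)
s,c,l=blob(m);r=cv2.minAreaRect(np.argwhere(l)[:,::-1].astype(np.float32));print(s,r)
m=np.zeros((400,640),bool);m[120:185,205:390]=True
for lo,hi in[(.003,.009),(.015,.021)]:
    t=m&(Z>lo)&(Z<hi)&l;q=P[t][:,:2];r=cv2.minAreaRect((q*1000).astype(np.float32));print(lo,t.sum(),r,np.median(q,0))
big=cv2.resize(p[110:275,205:410],None,fx=3.8,fy=3.6,interpolation=cv2.INTER_CUBIC);cv2.imwrite('pics/crop.png',big[:,:,::-1])
E
```

```text
[[  6   6  15   8  12  33  30   7 176 183 129 208 210 210 209  20]
 [ 17  16  17   8  15  32  36   7 117 124  52 168 210 209   7  15]
 [ 19  18   7   9  13  13   8   8  12   9   7  52  64  35  32  26]
 [ 17  60  64   7   7  23  22  23  23  23   7   6   7  33  20   8]
 [ 25 218 214 217 214  23  24  22  22  23   6  57  57   6   5 102]
 [ 39 182 179 212 211  26 110 122 105  89   6  57  58   6 343 379]
 [ 49  49  97  97   6  27 110 122 104  87  17   6  17 106 344 346]
 [ 45  48  97  97   8   8   7  91  95  95   7  48  68 117 372 378]
 [  9  34  35   7   7   8   7  94  97  96   6  97  97  17 336 373]
 [ 42  38  86  54  39  38   7  58  94  95   6  95  96  16  15 305]]
0 0 [ 0.989  0.565 -0.   ]
0 399 [0.18  0.487 0.   ]
639 0 [ 0.974 -0.782  0.   ]
639 399 [ 0.178 -0.698 -0.   ]
317 243 [ 0.469 -0.107  0.   ]
297 151 [ 0.654 -0.067  0.   ]
red [243 233  17  16 196] [251.  240.1] med z 0.1057 cloud [0.4656 0.0071 0.1057] ray [0.4656 0.0072 0.105 ]
yellow [286 231  19  18 262] [295.  239.6] med z 0.1179 cloud [ 0.4649 -0.0702  0.1179] ray [ 0.4649 -0.0702  0.118 ]
amber [329 233  15  15 161] [336. 240.] med z 0.1003 cloud [ 0.4655 -0.141   0.1002] ray [ 0.4655 -0.141   0.1   ]
jar [364 221  32  31 763] [379.9 236. ] med z 0.0831 cloud [ 0.4738 -0.2198  0.083 ] ray [ 0.4737 -0.2198  0.083 ]
[ 209  129  173   44 6971] ((294.995849609375, 150.67095947265625), (41.99663543701172, 172.3153076171875), 89.27477264404297)
0.003 4200 ((649.83837890625, -60.11164855957031), (337.24969482421875, 80.63541412353516), 89.82671356201172) [ 0.6531532  -0.07184657]
0.015 1532 ((651.5834350585938, -67.86265563964844), (81.9337158203125, 333.0608825683594), 0.370744913816452) [ 0.64950864 -0.0664702 ]
```

View pics/crop.png

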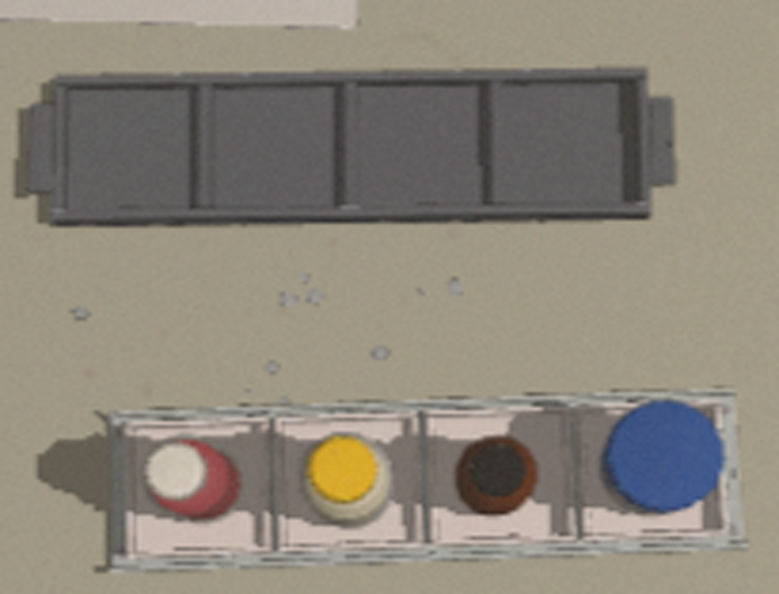

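Run:
```python
from h import *
f=np.load('top.npz');p,d=f['p'],f['d'];P=cloud('top',d);Z=P[...,2]
for q in[(218.7,131.5),(375.5,128.8),(218.9,167.6),(375.5,166.5)]:print(ray('top',*q,.018).round(4))
m=np.zeros((400,640),bool);m[120:185,217:378]=True;m&=(Z>.0135)&(Z<.026)
q=P[m][:,:2]
# far and near rim lines
ys=np.arange(-.2,.07,.01);F=[];N=[]
for y in ys:
    x=q[abs(q[:,1]-y)<.005,0];F.append(x.max());N.append(x.min())
print('far',np.polyfit(ys,F,1),'near',np.polyfit(ys,N,1))
# walls between pockets: rim pixels away from long walls
w=q[(q[:,0]>.625)&(q[:,0]<.68),1];h,e=np.histogram(w,np.arange(-.25,.11,.004))
print([(round(a+.002,3),int(b)) for a,b in zip(e,h) if b>3])
print(bot.get_state()['time'])
from scipy.spatial.transform import Rotation as R
print(R.from_quat(bot.get_state()['tcp_rot']).as_matrix().round(3))
```

```text
[0.6898 0.0873 0.018 ]
[ 0.6928 -0.2237  0.018 ]
[0.6163 0.0849 0.018 ]
[ 0.6163 -0.222   0.018 ]
far [-0.00681533  0.69231678] near [-0.00554967  0.61075822]
[(np.float64(-0.228), 8), (np.float64(-0.224), 48), (np.float64(-0.22), 58), (np.float64(-0.216), 9), (np.float64(-0.148), 25), (np.float64(-0.144), 53), (np.float64(-0.072), 27), (np.float64(-0.068), 53), (np.float64(0.004), 25), (np.float64(0.008), 54), (np.float64(0.08), 45), (np.float64(0.084), 49), (np.float64(0.088), 45), (np.float64(0.092), 8)]
0.1
[[-0.937  0.35  -0.001]
 [ 0.35   0.937 -0.001]
 [ 0.    -0.002 -1.   ]]
```

send_rows:
  motion:
    - {"dz": -0.03}
    - {"dz": -0.04}
    - {"dz": -0.04}
    - {"dz": -0.03}
    - {"wz": 0.1}
    - {"wz": 0.1}
    - {"wz": 0.1}
    - {"wz": 0.1}
    - {"wz": 0.1}
    - {"wz": 0.1}
    - {"wz": 0.1}
    - {"wz": 0.1}
    - {"wz": 0.1}
    - {"wz": 0.1}
    - {"wz": 0.1}
    - {"wz": 0.1}
    - {"wz": 0.013}
    - {}

```text
invalid input
```

send_rows:
  motion:
    - {"dx": -0.015,"dy": 0.008}
    - {"dx": -0.03,"dy": 0.015}
    - {"dx": -0.03,"dy": 0.015}
    - {"dx": -0.03,"dy": 0.015}
    - {"dx": -0.03,"dy": 0.015}
    - {"dx": -0.03,"dy": 0.015}
    - {"dx": -0.03,"dy": 0.015}
    - {"dx": -0.03,"dy": 0.015}
    - {"dx": -0.03,"dy": 0.015}
    - {"dx": -0.03,"dy": 0.015}
    - {"dx": -0.03,"dy": 0.015}
    - {"dx": -0.03,"dy": 0.015}
    - {"dx": -0.03,"dy": 0.015}
    - {"dx": -0.03,"dy": 0.015}
    - {"dx": -0.03,"dy": 0.015}
    - {"dx": -0.03,"dy": 0.015}
    - {"dx": -0.03,"dy": 0.015}
    - {"dx": -0.03,"dy": 0.015}
    - {"dx": -0.01,"dy": 0.005}
    - {}

```text
invalid input
```

send_rows:
  motion:
    - {"dx": 0,"dy": 0,"dz": -0.04,"wx": 0,"wy": 0,"wz": 0,"grip": 0.085}
    - {"dx": 0,"dy": 0,"dz": -0.04,"wx": 0,"wy": 0,"wz": 0,"grip": 0.085}
    - {"dx": 0,"dy": 0,"dz": -0.04,"wx": 0,"wy": 0,"wz": 0,"grip": 0.085}
    - {"dx": 0,"dy": 0,"dz": -0.02,"wx": 0,"wy": 0,"wz": 0.113,"grip": 0.085}
    - {"dx": 0,"dy": 0,"dz": 0,"wx": 0,"wy": 0,"wz": 0.1,"grip": 0.085}
    - {"dx": 0,"dy": 0,"dz": 0,"wx": 0,"wy": 0,"wz": 0.1,"grip": 0.085}
    - {"dx": 0,"dy": 0,"dz": 0,"wx": 0,"wy": 0,"wz": 0.1,"grip": 0.085}
    - {"dx": 0,"dy": 0,"dz": 0,"wx": 0,"wy": 0,"wz": 0.1,"grip": 0.085}
    - {"dx": 0,"dy": 0,"dz": 0,"wx": 0,"wy": 0,"wz": 0.1,"grip": 0.085}
    - {"dx": 0,"dy": 0,"dz": 0,"wx": 0,"wy": 0,"wz": 0.1,"grip": 0.085}
    - {"dx": 0,"dy": 0,"dz": 0,"wx": 0,"wy": 0,"wz": 0.1,"grip": 0.085}
    - {"dx": 0,"dy": 0,"dz": 0,"wx": 0,"wy": 0,"wz": 0.1,"grip": 0.085}
    - {"dx": 0,"dy": 0,"dz": 0,"wx": 0,"wy": 0,"wz": 0.1,"grip": 0.085}
    - {"dx": 0,"dy": 0,"dz": 0,"wx": 0,"wy": 0,"wz": 0.1,"grip": 0.085}
    - {"dx": 0,"dy": 0,"dz": 0,"wx": 0,"wy": 0,"wz": 0.1,"grip": 0.085}
    - {"dx": 0,"dy": 0,"dz": 0,"wx": 0,"wy": 0,"wz": 0,"grip": 0.085}

```text
time: 1.7
tcp_pos: [0.2013, 0.5384, 0.3531]
tcp_rot: [0.707, 0.707, -0.0, 0.0]
force: [0.2, 0.9, -0.3]
opening: 0.0847
grip_force: 0.0
```

send_rows:
  motion:
    - {"dx": -0.03,"dy": 0.015,"dz": 0,"grip": 0.085}
    - {"dx": -0.03,"dy": 0.015,"dz": 0,"grip": 0.085}
    - {"dx": -0.03,"dy": 0.015,"dz": 0,"grip": 0.085}
    - {"dx": -0.03,"dy": 0.015,"dz": 0,"grip": 0.085}
    - {"dx": -0.03,"dy": 0.015,"dz": 0,"grip": 0.085}
    - {"dx": -0.03,"dy": 0.015,"dz": 0,"grip": 0.085}

```text
invalid input
```

send_rows:
  motion:
    - {"dx": -0.02,"dy": 0.01,"dz": 0,"wx": 0,"wy": 0,"wz": 0,"grip": 0.085}
    - {"dx": -0.04,"dy": 0.02,"dz": 0,"wx": 0,"wy": 0,"wz": 0,"grip": 0.085}
    - {"dx": -0.04,"dy": 0.02,"dz": 0,"wx": 0,"wy": 0,"wz": 0,"grip": 0.085}
    - {"dx": -0.04,"dy": 0.02,"dz": 0,"wx": 0,"wy": 0,"wz": 0,"grip": 0.085}
    - {"dx": -0.04,"dy": 0.02,"dz": 0,"wx": 0,"wy": 0,"wz": 0,"grip": 0.085}
    - {"dx": -0.04,"dy": 0.02,"dz": 0,"wx": 0,"wy": 0,"wz": 0,"grip": 0.085}
    - {"dx": -0.04,"dy": 0.02,"dz": 0,"wx": 0,"wy": 0,"wz": 0,"grip": 0.085}
    - {"dx": -0.04,"dy": 0.02,"dz": 0,"wx": 0,"wy": 0,"wz": 0,"grip": 0.085}
    - {"dx": -0.04,"dy": 0.02,"dz": 0,"wx": 0,"wy": 0,"wz": 0,"grip": 0.085}
    - {"dx": -0.04,"dy": 0.02,"dz": 0,"wx": 0,"wy": 0,"wz": 0,"grip": 0.085}
    - {"dx": -0.04,"dy": 0.02,"dz": 0,"wx": 0,"wy": 0,"wz": 0,"grip": 0.085}
    - {"dx": -0.04,"dy": 0.02,"dz": 0,"wx": 0,"wy": 0,"wz": 0,"grip": 0.085}
    - {"dx": -0.04,"dy": 0.02,"dz": 0,"wx": 0,"wy": 0,"wz": 0,"grip": 0.085}
    - {"dx": -0.031,"dy": 0.015,"dz": 0,"wx": 0,"wy": 0,"wz": 0,"grip": 0.085}
    - {"dx": 0,"dy": 0,"dz": 0,"wx": 0,"wy": 0,"wz": 0,"grip": 0.085}

```text
time: 3.2
tcp_pos: [0.4673, 0.0041, 0.3528]
tcp_rot: [0.708, 0.706, -0.001, -0.0]
force: [-0.4, 0.6, -0.1]
opening: 0.085
grip_force: 0.0
```

send_rows:
  motion:
    - {"dx": 0,"dy": -0.001,"dz": 0.03,"wx": 0,"wy": 0,"wz": 0,"grip": 0.085}
    - {"dx": 0,"dy": 0,"dz": 0.04,"wx": 0,"wy": 0,"wz": 0,"grip": 0.085}
    - {"dx": 0,"dy": 0,"dz": 0.04,"wx": 0,"wy": 0,"wz": 0,"grip": 0.085}
    - {"dx": 0,"dy": 0,"dz": 0.04,"wx": 0,"wy": 0,"wz": 0,"grip": 0.085}
    - {"dx": 0,"dy": 0,"dz": 0.03,"wx": 0,"wy": 0,"wz": 0,"grip": 0.085}
    - {"dx": 0,"dy": 0,"dz": 0,"wx": 0,"wy": 0,"wz": 0,"grip": 0.085}
    - {"dx": 0,"dy": 0,"dz": 0,"wx": 0,"wy": 0,"wz": 0,"grip": 0.085}

```text
time: 3.9
tcp_pos: [0.4653, 0.0081, 0.1742]
tcp_rot: [0.706, 0.708, -0.0, -0.0]
force: [-0.1, -0.6, 0.1]
opening: 0.0847
grip_force: 0.0
```

Run:
```python
from h import *
p,d=imaging.grab_frame('scene');cv2.imwrite('pics/s1.png',p[:,:,::-1]);s=bot.get_state();print(s['tcp_pos'],s['tcp_rot'],s['joint_positions'])
```

```text
[0.46629604 0.00778802 0.17529513] [7.06607026e-01 7.07605376e-01 5.91920621e-04 8.90441056e-04] [-2.38724831e-01 -2.91996060e-02  1.91245854e+00  9.15180906e-05
  1.25619703e+00 -2.40164938e-01]
```

View pics/s1.png

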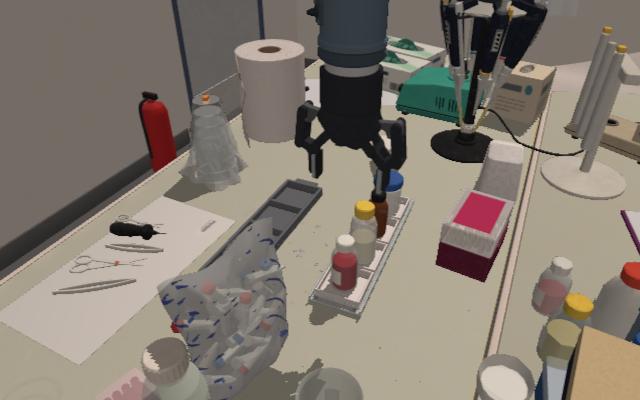

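Run:
```python
from h import *
def proj(n,X):
    i,T=cam(n);c=T[:3,:3]@X+T[:3,3];return c[:2]/c[2]*i['fx']+[i['cx'],i['cy']]
for n in('scene','top'):
    for X in[(.466,.008,.175),(.4656,.007,.105),(.4655,-.141,.1),(.466+.05,.008,.175),(.466-.05,.008,.175)]: print(n,X,proj(n,np.array(X)).round())
p,d=imaging.grab_frame('top');cv2.imwrite('pics/t1.png',p[:,:,::-1])
```

```text
scene (0.466, 0.008, 0.175) [346. 200.]
scene (0.4656, 0.007, 0.105) [346. 238.]
scene (0.4655, -0.141, 0.1) [379. 191.]
scene (0.516, 0.008, 0.175) [314. 192.]
scene (0.41600000000000004, 0.008, 0.175) [380. 209.]
top (0.466, 0.008, 0.175) [244. 236.]
top (0.4656, 0.007, 0.105) [251. 240.]
top (0.4655, -0.141, 0.1) [336. 240.]
top (0.516, 0.008, 0.175) [245. 205.]
top (0.41600000000000004, 0.008, 0.175) [244. 267.]
```

View pics/t1.png

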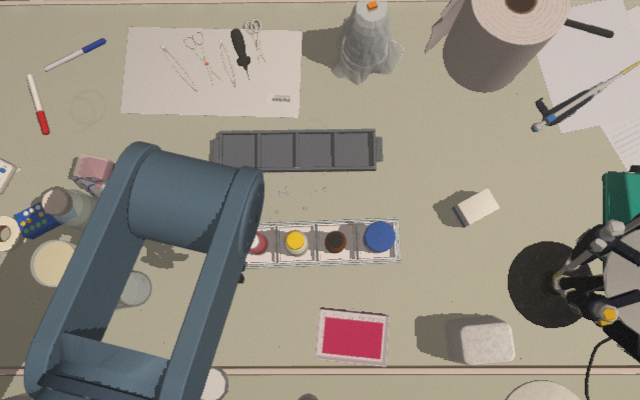

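send_rows:
  motion:
    - {"dx": 0,"dy": 0,"dz": 0.02,"wx": 0,"wy": 0,"wz": 0,"grip": 0.085}
    - {"dx": 0,"dy": 0,"dz": 0.02,"wx": 0,"wy": 0,"wz": 0,"grip": 0.085}
    - {"dx": 0,"dy": 0,"dz": 0.02,"wx": 0,"wy": 0,"wz": 0,"grip": 0.085}
    - {"dx": 0,"dy": 0,"dz": 0.02,"wx": 0,"wy": 0,"wz": 0,"grip": 0.085}
    - {"dx": 0,"dy": 0,"dz": 0.02,"wx": 0,"wy": 0,"wz": 0,"grip": 0.085}
    - {"dx": 0,"dy": 0,"dz": 0.015,"wx": 0,"wy": 0,"wz": 0,"grip": 0.085}
    - {"dx": 0,"dy": 0,"dz": 0.005,"wx": 0,"wy": 0,"wz": 0,"grip": 0.06}
    - {"dx": 0,"dy": 0,"dz": 0,"wx": 0,"wy": 0,"wz": 0,"grip": 0.035}
    - {"dx": 0,"dy": 0,"dz": 0,"wx": 0,"wy": 0,"wz": 0,"grip": 0.03}
    - {"dx": 0,"dy": 0,"dz": 0,"wx": 0,"wy": 0,"wz": 0,"grip": 0.03}
    - {"dx": 0,"dy": 0,"dz": 0,"wx": 0,"wy": 0,"wz": 0,"grip": 0.03}
    - {"dx": 0,"dy": 0,"dz": 0,"wx": 0,"wy": 0,"wz": 0,"grip": 0.03}

```text
time: 5.2
tcp_pos: [0.467, 0.0072, 0.0555]
tcp_rot: [0.707, 0.707, 0.001, 0.002]
force: [-1.2, 0.2, 5.4]
opening: 0.0341
grip_force: 56.1
```

Run:
```python
from h import *
p,d=imaging.grab_frame('scene');q=p[150:310,260:440];cv2.imwrite('pics/s2.png',cv2.resize(q[:,:,::-1],None,fx=3.7,fy=3.7,interpolation=cv2.INTER_CUBIC));s=bot.get_state();print(s['opening'],s['grip_force'],s['force'])
```

```text
0.034586989117256176 56.06560101849027 [ 0.15989437 -0.24757123  5.3719557 ]
```

View pics/s2.png

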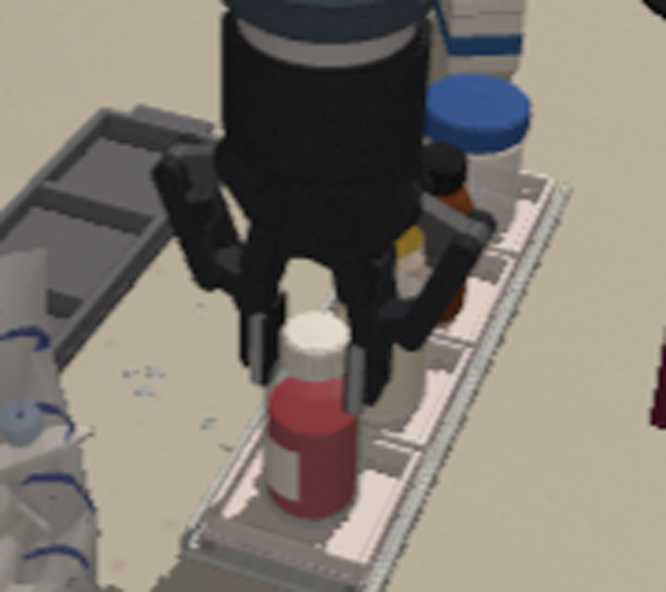

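Run:
```python
from h import *
p,d=imaging.grab_frame('scene');P=cloud('scene',d)
m=(d>0)&(abs(P[...,1]-.008)<.03)&(P[...,2]>.04)&(P[...,2]<.22)&(p.max(-1)<75)
for lo,hi in[(.36,.449),(.485,.56),(.449,.485)]:
    q=P[m&(P[...,0]>lo)&(P[...,0]<hi)];print(lo,len(q),np.sort(q[:,2])[:12].round(3),'x',q[np.argsort(q[:,2])[:12],0].round(3))
```

```text
0.36 1521 [0.08  0.08  0.081 0.082 0.082 0.082 0.082 0.083 0.084 0.085 0.085 0.085] x [0.447 0.44  0.448 0.443 0.438 0.44  0.441 0.448 0.442 0.44  0.438 0.443]
0.485 983 [0.081 0.082 0.084 0.085 0.085 0.085 0.086 0.086 0.087 0.087 0.088 0.089] x [0.486 0.494 0.495 0.496 0.493 0.485 0.494 0.485 0.49  0.486 0.494 0.49 ]
0.449 692 [0.078 0.078 0.08  0.08  0.08  0.08  0.08  0.082 0.082 0.082 0.083 0.083] x [0.483 0.484 0.484 0.484 0.483 0.485 0.484 0.484 0.484 0.482 0.48  0.484]
```

send_rows:
  motion:
    - {"dx": 0,"dy": 0,"dz": 0,"wx": 0,"wy": 0,"wz": 0,"grip": 0.05}
    - {"dx": 0,"dy": 0,"dz": 0,"wx": 0,"wy": 0,"wz": 0,"grip": 0.065}
    - {"dx": 0,"dy": 0,"dz": 0,"wx": 0,"wy": 0,"wz": 0,"grip": 0.07}
    - {"dx": 0,"dy": 0,"dz": 0,"wx": 0,"wy": 0,"wz": 0,"grip": 0.07}
    - {"dx": 0,"dy": 0,"dz": 0.009,"wx": 0,"wy": 0,"wz": 0,"grip": 0.07}
    - {"dx": 0,"dy": 0,"dz": 0.009,"wx": 0,"wy": 0,"wz": 0,"grip": 0.07}
    - {"dx": 0,"dy": 0,"dz": 0.009,"wx": 0,"wy": 0,"wz": 0,"grip": 0.07}
    - {"dx": 0,"dy": 0,"dz": 0,"wx": 0,"wy": 0,"wz": 0,"grip": 0.05}
    - {"dx": 0,"dy": 0,"dz": 0,"wx": 0,"wy": 0,"wz": 0,"grip": 0.035}
    - {"dx": 0,"dy": 0,"dz": 0,"wx": 0,"wy": 0,"wz": 0,"grip": 0.035}
    - {"dx": 0,"dy": 0,"dz": 0,"wx": 0,"wy": 0,"wz": 0,"grip": 0.035}
    - {"dx": 0,"dy": 0,"dz": 0,"wx": 0,"wy": 0,"wz": 0,"grip": 0.035}

```text
time: 6.5
tcp_pos: [0.4655, 0.0076, 0.0268]
tcp_rot: [0.707, 0.707, 0.0, 0.0]
force: [-0.8, -0.1, -0.7]
opening: 0.0392
grip_force: 60.3
```

Run:
```python
from h import *
p,d=imaging.grab_frame('scene');P=cloud('scene',d)
m=(d>0)&(abs(P[...,1]-.008)<.03)&(P[...,2]>.03)&(P[...,2]<.22)&(p.max(-1)<75)
for lo,hi in[(.36,.449),(.485,.56)]:
    q=P[m&(P[...,0]>lo)&(P[...,0]<hi)];print(lo,len(q),np.sort(q[:,2])[:8].round(3),'x',q[np.argsort(q[:,2])[:8],0].round(3),'y',q[np.argsort(q[:,2])[:8],1].round(3))
q=p[150:310,260:440];cv2.imwrite('pics/s3.png',cv2.resize(q[:,:,::-1],None,fx=3.7,fy=3.7,interpolation=cv2.INTER_CUBIC))
```

```text
0.36 1885 [0.049 0.05  0.053 0.053 0.053 0.053 0.054 0.054] x [0.444 0.445 0.437 0.445 0.435 0.445 0.438 0.443] y [0.019 0.02  0.015 0.021 0.016 0.019 0.016 0.021]
0.485 1009 [0.047 0.051 0.052 0.053 0.053 0.055 0.055 0.055] x [0.486 0.486 0.486 0.486 0.487 0.495 0.485 0.487] y [0.017 0.018 0.017 0.02  0.019 0.017 0.015 0.016]
```

View pics/s3.png

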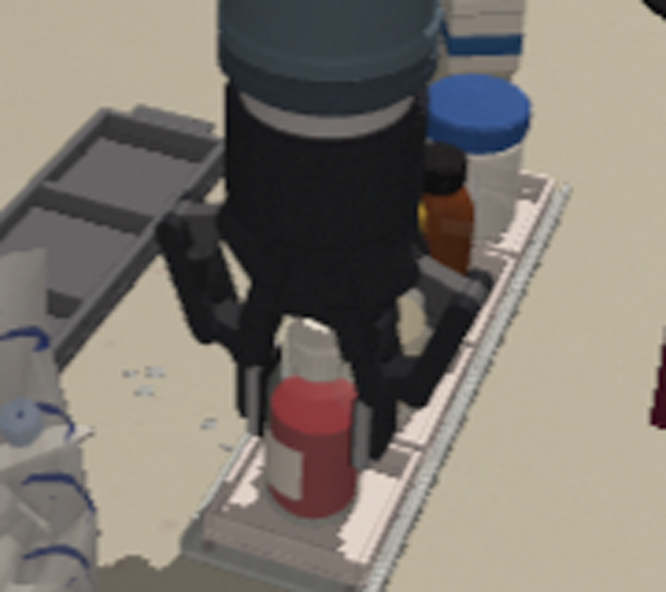

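send_rows:
  motion:
    - {"dx": 0,"dy": 0,"dz": -0.01,"wx": 0,"wy": 0,"wz": 0,"grip": 0.03}
    - {"dx": 0,"dy": 0,"dz": -0.02,"wx": 0,"wy": 0,"wz": 0,"grip": 0.03}
    - {"dx": 0,"dy": 0,"dz": -0.025,"wx": 0,"wy": 0,"wz": 0,"grip": 0.03}
    - {"dx": 0,"dy": 0,"dz": -0.025,"wx": 0,"wy": 0,"wz": 0,"grip": 0.03}
    - {"dx": 0,"dy": 0,"dz": -0.02,"wx": 0,"wy": 0,"wz": 0,"grip": 0.03}
    - {"dx": 0,"dy": 0.01,"dz": -0.01,"wx": 0,"wy": 0,"wz": 0,"grip": 0.03}
    - {"dx": -0.01,"dy": 0.02,"dz": 0,"wx": 0,"wy": 0,"wz": 0,"grip": 0.03}
    - {"dx": -0.02,"dy": 0.02,"dz": 0,"wx": 0,"wy": 0,"wz": 0,"grip": 0.03}
    - {"dx": -0.02,"dy": 0.02,"dz": 0,"wx": 0,"wy": 0,"wz": 0,"grip": 0.03}
    - {"dx": -0.02,"dy": 0.02,"dz": 0,"wx": 0,"wy": 0,"wz": 0,"grip": 0.03}
    - {"dx": -0.02,"dy": 0.02,"dz": 0,"wx": 0,"wy": 0,"wz": 0,"grip": 0.03}
    - {"dx": -0.02,"dy": 0.02,"dz": 0,"wx": 0,"wy": 0,"wz": 0,"grip": 0.03}
    - {"dx": -0.02,"dy": 0.02,"dz": 0,"wx": 0,"wy": 0,"wz": 0,"grip": 0.03}
    - {"dx": -0.02,"dy": 0.02,"dz": 0,"wx": 0,"wy": 0,"wz": 0,"grip": 0.03}
    - {"dx": -0.02,"dy": 0.012,"dz": 0,"wx": 0,"wy": 0,"wz": 0,"grip": 0.03}
    - {"dx": -0.012,"dy": 0.004,"dz": 0,"wx": 0,"wy": 0,"wz": 0,"grip": 0.03}
    - {"dx": -0.008,"dy": 0,"dz": 0,"wx": 0,"wy": 0,"wz": 0,"grip": 0.03}
    - {"dx": 0,"dy": 0,"dz": 0,"wx": 0,"wy": 0,"wz": 0,"grip": 0.03}
    - {"dx": 0,"dy": 0,"dz": 0,"wx": 0,"wy": 0,"wz": 0,"grip": 0.03}

```text
time: 8.45
tcp_pos: [0.6508, -0.1817, 0.1367]
tcp_rot: [0.707, 0.707, 0.0, -0.0]
force: [-0.2, -0.6, -0.7]
opening: 0.0397
grip_force: 60.5
```

Run:
```python
from h import *
p,d=imaging.grab_frame('scene');P=cloud('scene',d)
hsv=cv2.cvtColor(p,cv2.COLOR_RGB2HSV)
p2=p[90:290,220:440];cv2.imwrite('pics/s4.png',cv2.resize(p2[:,:,::-1],None,fx=3,fy=3))
s=bot.get_state();print(s['time'],s['tcp_pos'],s['tcp_rot'],s['opening'],s['grip_force'])
```

```text
8.5 [ 0.65082234 -0.18148964  0.13668441] [ 7.06940073e-01  7.07273370e-01  9.00436289e-06 -3.36754878e-04] 0.040042073688536656 60.49931087996811
```

View pics/s4.png

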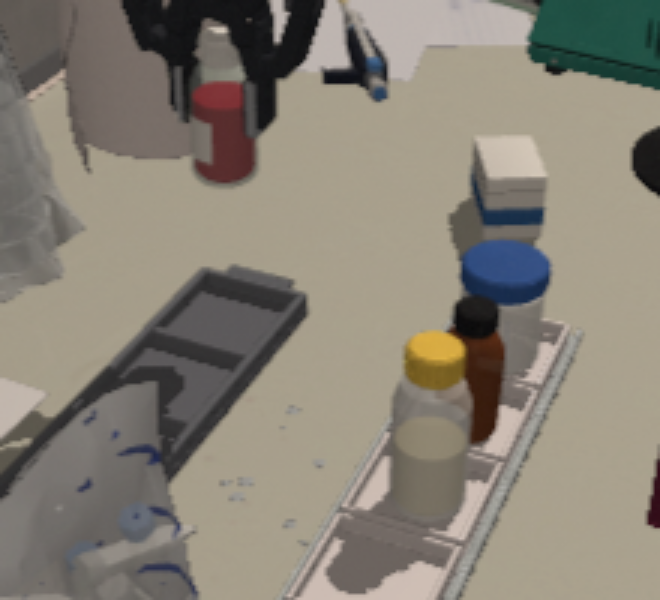

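send_rows:
  motion:
    - {"dx": -0.001,"dy": 0.001,"dz": 0.01,"wx": 0,"wy": 0,"wz": 0,"grip": 0.03}
    - {"dx": 0,"dy": 0,"dz": 0.02,"wx": 0,"wy": 0,"wz": 0,"grip": 0.03}
    - {"dx": 0,"dy": 0,"dz": 0.02,"wx": 0,"wy": 0,"wz": 0,"grip": 0.03}
    - {"dx": 0,"dy": 0,"dz": 0.02,"wx": 0,"wy": 0,"wz": 0,"grip": 0.03}
    - {"dx": 0,"dy": 0,"dz": 0.02,"wx": 0,"wy": 0,"wz": 0,"grip": 0.03}
    - {"dx": 0,"dy": 0,"dz": 0.01,"wx": 0,"wy": 0,"wz": 0,"grip": 0.03}
    - {"dx": 0,"dy": 0,"dz": 0.006,"wx": 0,"wy": 0,"wz": 0,"grip": 0.03}
    - {"dx": 0,"dy": 0,"dz": 0.004,"wx": 0,"wy": 0,"wz": 0,"grip": 0.03}
    - {"dx": 0,"dy": 0,"dz": 0.003,"wx": 0,"wy": 0,"wz": 0,"grip": 0.03}
    - {"dx": 0,"dy": 0,"dz": 0,"wx": 0,"wy": 0,"wz": 0,"grip": 0.03}
    - {"dx": 0,"dy": 0,"dz": 0,"wx": 0,"wy": 0,"wz": 0,"grip": 0.03}

```text
time: 9.6
tcp_pos: [0.6528, -0.1836, 0.0243]
tcp_rot: [0.707, 0.707, 0.0, 0.001]
force: [-0.3, -0.8, -0.2]
opening: 0.0396
grip_force: 60.5
```

send_rows:
  motion:
    - {"dx": 0,"dy": 0,"dz": 0.002,"wx": 0,"wy": 0,"wz": 0,"grip": 0.03}
    - {"dx": 0,"dy": 0,"dz": 0,"wx": 0,"wy": 0,"wz": 0,"grip": 0.03}
    - {"dx": 0,"dy": 0,"dz": 0,"wx": 0,"wy": 0,"wz": 0,"grip": 0.045}
    - {"dx": 0,"dy": 0,"dz": 0,"wx": 0,"wy": 0,"wz": 0,"grip": 0.055}
    - {"dx": 0,"dy": 0,"dz": 0,"wx": 0,"wy": 0,"wz": 0,"grip": 0.065}
    - {"dx": 0,"dy": 0,"dz": 0,"wx": 0,"wy": 0,"wz": 0,"grip": 0.065}
    - {"dx": 0,"dy": 0,"dz": 0,"wx": 0,"wy": 0,"wz": 0,"grip": 0.065}
    - {"dx": 0,"dy": 0,"dz": -0.02,"wx": 0,"wy": 0,"wz": 0,"grip": 0.065}
    - {"dx": 0,"dy": 0,"dz": -0.03,"wx": 0,"wy": 0,"wz": 0,"grip": 0.065}
    - {"dx": 0,"dy": 0,"dz": -0.04,"wx": 0,"wy": 0,"wz": 0,"grip": 0.07}
    - {"dx": 0,"dy": 0,"dz": -0.04,"wx": 0,"wy": 0,"wz": 0,"grip": 0.08}
    - {"dx": 0,"dy": 0,"dz": -0.02,"wx": 0,"wy": 0,"wz": 0,"grip": 0.085}
    - {"dx": 0,"dy": 0,"dz": 0,"wx": 0,"wy": 0,"wz": 0,"grip": 0.085}

```text
time: 10.9
tcp_pos: [0.6548, -0.1845, 0.1766]
tcp_rot: [0.707, 0.707, 0.001, 0.004]
force: [0.4, 0.0, -0.8]
opening: 0.0847
grip_force: 0.0
```

```bash
cat > chk.py <<'E'
from h import *
import sys
p,d=imaging.grab_frame('scene');P=cloud('scene',d)
hsv=cv2.cvtColor(p,cv2.COLOR_RGB2HSV)
s=bot.get_state();print(s['time'],s['tcp_pos'].round(4) if hasattr(s['tcp_pos'],'round') else s['tcp_pos'],s['opening'])
x0,x1,y0,y1=map(float,sys.argv[1:5])
m=(d>0)&(P[...,0]>x0)&(P[...,0]<x1)&(P[...,1]>y0)&(P[...,1]<y1)&(P[...,2]>.03)&(P[...,2]<.13)
q=P[m];zt=np.percentile(q[:,2],99);t=q[q[:,2]>zt-.004];print('top',zt.round(4),'cap rect mid',((t.max(0)+t.min(0))/2).round(4),'size',np.ptp(t,0).round(4),len(t))
if len(sys.argv)>5:cv2.imwrite('pics/'+sys.argv[5],cv2.resize(p[90:290,220:440][:,:,::-1],None,fx=3,fy=3))
E
python3 chk.py .61 .69 -.22 -.14
```

```text
10.95 [ 0.6534 -0.1839  0.1736] 0.08510350178132557
top 0.101 cap rect mid [ 0.6532 -0.1805  0.0995] size [0.0278 0.0273 0.0048] 89
```

send_rows:
  motion:
    - {"dx": 0.01,"dy": -0.02,"dz": 0,"wx": 0,"wy": 0,"wz": 0,"grip": 0.085}
    - {"dx": 0.02,"dy": -0.03,"dz": 0,"wx": 0,"wy": 0,"wz": 0,"grip": 0.085}
    - {"dx": 0.02,"dy": -0.03,"dz": 0,"wx": 0,"wy": 0,"wz": 0,"grip": 0.085}
    - {"dx": 0.02,"dy": -0.03,"dz": 0,"wx": 0,"wy": 0,"wz": 0,"grip": 0.085}
    - {"dx": 0.02,"dy": -0.03,"dz": 0,"wx": 0,"wy": 0,"wz": 0,"grip": 0.085}
    - {"dx": 0.015,"dy": -0.03,"dz": 0,"wx": 0,"wy": 0,"wz": 0,"grip": 0.085}
    - {"dx": 0.009,"dy": -0.018,"dz": 0,"wx": 0,"wy": 0,"wz": 0,"grip": 0.085}
    - {"dx": 0,"dy": 0,"dz": 0.01,"wx": 0,"wy": 0,"wz": 0,"grip": 0.085}
    - {"dx": 0,"dy": 0,"dz": 0,"wx": 0,"wy": 0,"wz": 0,"grip": 0.085}
    - {"dx": 0,"dy": 0,"dz": 0,"wx": 0,"wy": 0,"wz": 0,"grip": 0.085}

```text
time: 11.95
tcp_pos: [0.4645, -0.0697, 0.1605]
tcp_rot: [0.707, 0.707, -0.0, -0.001]
force: [-0.4, -0.1, -0.1]
opening: 0.0851
grip_force: 0.0
```

Descend to 0.037 and grip.

send_rows:
  motion:
    - {"dx": 0,"dy": 0,"dz": 0.02,"wx": 0,"wy": 0,"wz": 0,"grip": 0.085}
    - {"dx": 0,"dy": 0,"dz": 0.025,"wx": 0,"wy": 0,"wz": 0,"grip": 0.085}
    - {"dx": 0,"dy": 0,"dz": 0.025,"wx": 0,"wy": 0,"wz": 0,"grip": 0.085}
    - {"dx": 0,"dy": 0,"dz": 0.025,"wx": 0,"wy": 0,"wz": 0,"grip": 0.085}
    - {"dx": 0,"dy": 0,"dz": 0.02,"wx": 0,"wy": 0,"wz": 0,"grip": 0.08}
    - {"dx": 0,"dy": 0,"dz": 0.009,"wx": 0,"wy": 0,"wz": 0,"grip": 0.07}
    - {"dx": 0,"dy": 0,"dz": 0,"wx": 0,"wy": 0,"wz": 0,"grip": 0.055}
    - {"dx": 0,"dy": 0,"dz": 0,"wx": 0,"wy": 0,"wz": 0,"grip": 0.04}
    - {"dx": 0,"dy": 0,"dz": 0,"wx": 0,"wy": 0,"wz": 0,"grip": 0.03}
    - {"dx": 0,"dy": 0,"dz": 0,"wx": 0,"wy": 0,"wz": 0,"grip": 0.03}
    - {"dx": 0,"dy": 0,"dz": 0,"wx": 0,"wy": 0,"wz": 0,"grip": 0.03}
    - {"dx": 0,"dy": 0,"dz": 0,"wx": 0,"wy": 0,"wz": 0,"grip": 0.03}

```text
time: 13.15
tcp_pos: [0.465, -0.0697, 0.0383]
tcp_rot: [0.707, 0.707, 0.0, 0.001]
force: [0.2, 0.1, 3.6]
opening: 0.042
grip_force: 61.1
```

send_rows:
  motion:
    - {"dx": 0,"dy": 0,"dz": -0.01,"wx": 0,"wy": 0,"wz": 0,"grip": 0.03}
    - {"dx": 0,"dy": 0,"dz": -0.02,"wx": 0,"wy": 0,"wz": 0,"grip": 0.03}
    - {"dx": 0,"dy": 0,"dz": -0.025,"wx": 0,"wy": 0,"wz": 0,"grip": 0.03}
    - {"dx": 0,"dy": 0,"dz": -0.025,"wx": 0,"wy": 0,"wz": 0,"grip": 0.03}
    - {"dx": 0,"dy": 0,"dz": -0.02,"wx": 0,"wy": 0,"wz": 0,"grip": 0.03}
    - {"dx": 0,"dy": 0.01,"dz": -0.01,"wx": 0,"wy": 0,"wz": 0,"grip": 0.03}
    - {"dx": 0,"dy": 0.02,"dz": 0,"wx": 0,"wy": 0,"wz": 0,"grip": 0.03}
    - {"dx": -0.004,"dy": 0.025,"dz": 0,"wx": 0,"wy": 0,"wz": 0,"grip": 0.03}
    - {"dx": -0.007,"dy": 0.025,"dz": 0,"wx": 0,"wy": 0,"wz": 0,"grip": 0.03}
    - {"dx": -0.007,"dy": 0.025,"dz": 0,"wx": 0,"wy": 0,"wz": 0,"grip": 0.03}
    - {"dx": -0.007,"dy": 0.025,"dz": 0,"wx": 0,"wy": 0,"wz": 0,"grip": 0.03}
    - {"dx": -0.007,"dy": 0.025,"dz": 0,"wx": 0,"wy": 0,"wz": 0,"grip": 0.03}
    - {"dx": -0.005,"dy": 0.02,"dz": 0,"wx": 0,"wy": 0,"wz": 0,"grip": 0.03}
    - {"dx": 0,"dy": 0.012,"dz": 0,"wx": 0,"wy": 0,"wz": 0,"grip": 0.03}
    - {"dx": 0,"dy": 0,"dz": 0,"wx": 0,"wy": 0,"wz": 0,"grip": 0.03}
    - {"dx": 0,"dy": 0,"dz": 0,"wx": 0,"wy": 0,"wz": 0,"grip": 0.03}
    - {"dx": 0,"dy": 0,"dz": 0,"wx": 0,"wy": 0,"wz": 0,"grip": 0.03}

```text
time: 14.85
tcp_pos: [0.6505, -0.1061, 0.1476]
tcp_rot: [0.707, 0.707, -0.0, -0.0]
force: [0.1, 0.6, -0.8]
opening: 0.0415
grip_force: 60.9
```

```bash
python3 chk.py .61 .69 -.22 -.15 s5.png
```

```text
14.9 [ 0.6506 -0.1062  0.1477] 0.041714480999596536
top 0.1008 cap rect mid [ 0.6533 -0.1812  0.0996] size [0.0268 0.0274 0.0053] 92
```

View pics/s5.png

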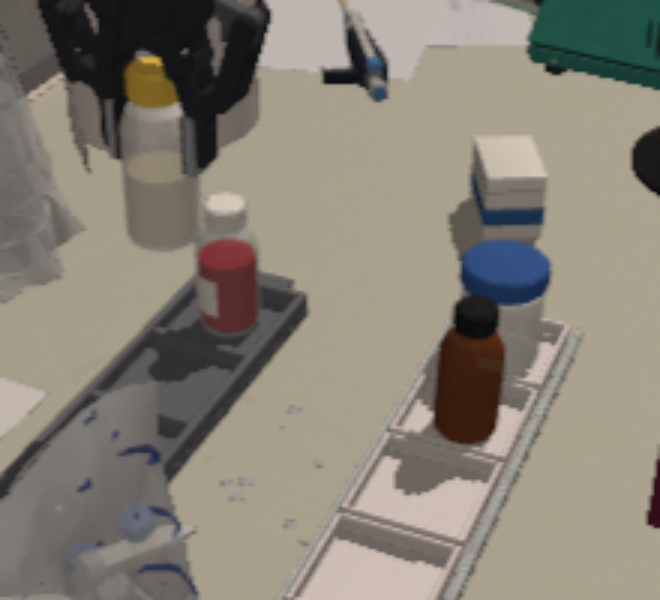

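send_rows:
  motion:
    - {"dx": 0,"dy": 0.001,"dz": 0.01,"wx": 0,"wy": 0,"wz": 0,"grip": 0.03}
    - {"dx": 0,"dy": 0,"dz": 0.02,"wx": 0,"wy": 0,"wz": 0,"grip": 0.03}
    - {"dx": 0,"dy": 0,"dz": 0.025,"wx": 0,"wy": 0,"wz": 0,"grip": 0.03}
    - {"dx": 0,"dy": 0,"dz": 0.025,"wx": 0,"wy": 0,"wz": 0,"grip": 0.03}
    - {"dx": 0,"dy": 0,"dz": 0.015,"wx": 0,"wy": 0,"wz": 0,"grip": 0.03}
    - {"dx": 0,"dy": 0,"dz": 0.01,"wx": 0,"wy": 0,"wz": 0,"grip": 0.03}
    - {"dx": 0,"dy": 0,"dz": 0.006,"wx": 0,"wy": 0,"wz": 0,"grip": 0.03}
    - {"dx": 0,"dy": 0,"dz": 0.003,"wx": 0,"wy": 0,"wz": 0,"grip": 0.03}
    - {"dx": 0,"dy": 0,"dz": 0.001,"wx": 0,"wy": 0,"wz": 0,"grip": 0.03}
    - {"dx": 0,"dy": 0,"dz": 0,"wx": 0,"wy": 0,"wz": 0,"grip": 0.03}
    - {"dx": 0,"dy": 0,"dz": 0,"wx": 0,"wy": 0,"wz": 0,"grip": 0.03}

```text
time: 16.0
tcp_pos: [0.653, -0.1066, 0.0335]
tcp_rot: [0.707, 0.707, 0.0, 0.001]
force: [-0.0, -0.3, 0.1]
opening: 0.0416
grip_force: 61.0
```

send_rows:
  motion:
    - {"dx": 0,"dy": 0,"dz": 0,"wx": 0,"wy": 0,"wz": 0,"grip": 0.045}
    - {"dx": 0,"dy": 0,"dz": 0,"wx": 0,"wy": 0,"wz": 0,"grip": 0.055}
    - {"dx": 0,"dy": 0,"dz": 0,"wx": 0,"wy": 0,"wz": 0,"grip": 0.065}
    - {"dx": 0,"dy": 0,"dz": 0,"wx": 0,"wy": 0,"wz": 0,"grip": 0.07}
    - {"dx": 0,"dy": 0,"dz": 0,"wx": 0,"wy": 0,"wz": 0,"grip": 0.07}
    - {"dx": 0,"dy": 0,"dz": -0.02,"wx": 0,"wy": 0,"wz": 0,"grip": 0.07}
    - {"dx": 0,"dy": 0,"dz": -0.03,"wx": 0,"wy": 0,"wz": 0,"grip": 0.07}
    - {"dx": 0,"dy": 0,"dz": -0.04,"wx": 0,"wy": 0,"wz": 0,"grip": 0.075}
    - {"dx": 0,"dy": 0,"dz": -0.03,"wx": 0,"wy": 0,"wz": 0,"grip": 0.085}
    - {"dx": 0,"dy": 0,"dz": -0.02,"wx": 0,"wy": 0,"wz": 0,"grip": 0.085}
    - {"dx": 0,"dy": -0.02,"dz": 0,"wx": 0,"wy": 0,"wz": 0,"grip": 0.085}
    - {"dx": -0.005,"dy": -0.03,"dz": 0,"wx": 0,"wy": 0,"wz": 0,"grip": 0.085}
    - {"dx": -0.01,"dy": -0.03,"dz": 0,"wx": 0,"wy": 0,"wz": 0,"grip": 0.085}
    - {"dx": -0.01,"dy": -0.03,"dz": 0,"wx": 0,"wy": 0,"wz": 0,"grip": 0.085}
    - {"dx": -0.01,"dy": -0.03,"dz": 0,"wx": 0,"wy": 0,"wz": 0,"grip": 0.085}
    - {"dx": 0,"dy": -0.03,"dz": 0,"wx": 0,"wy": 0,"wz": 0,"grip": 0.085}
    - {"dx": 0,"dy": -0.016,"dz": 0,"wx": 0,"wy": 0,"wz": 0,"grip": 0.085}
    - {"dx": 0,"dy": 0,"dz": 0,"wx": 0,"wy": 0,"wz": 0,"grip": 0.085}
    - {"dx": 0,"dy": 0,"dz": 0,"wx": 0,"wy": 0,"wz": 0,"grip": 0.085}

```text
time: 17.9
tcp_pos: [0.4669, -0.1416, 0.1731]
tcp_rot: [0.707, 0.707, 0.0, 0.001]
force: [-0.0, 0.0, 0.1]
opening: 0.0852
grip_force: 0.0
```

```bash
python3 chk.py .61 .69 -.145 -.07;python3 chk.py .43 .5 -.165 -.115
```

```text
17.95 [ 0.4673 -0.1417  0.173 ] 0.0849724960806119
top 0.1133 cap rect mid [ 0.6533 -0.1035  0.1115] size [0.0301 0.0298 0.0044] 141
18.0 [ 0.4673 -0.1416  0.1729] 0.08526597467692318
top 0.101 cap rect mid [ 0.4664 -0.1391  0.0996] size [0.0245 0.025  0.005 ] 96
```

send_rows:
  motion:
    - {"dx": 0.001,"dy": -0.001,"dz": 0.02,"wx": 0,"wy": 0,"wz": 0,"grip": 0.085}
    - {"dx": 0,"dy": 0,"dz": 0.03,"wx": 0,"wy": 0,"wz": 0,"grip": 0.085}
    - {"dx": 0,"dy": 0,"dz": 0.03,"wx": 0,"wy": 0,"wz": 0,"grip": 0.085}
    - {"dx": 0,"dy": 0,"dz": 0.03,"wx": 0,"wy": 0,"wz": 0,"grip": 0.08}
    - {"dx": 0,"dy": 0,"dz": 0.025,"wx": 0,"wy": 0,"wz": 0,"grip": 0.07}
    - {"dx": 0,"dy": 0,"dz": 0.012,"wx": 0,"wy": 0,"wz": 0,"grip": 0.065}
    - {"dx": 0,"dy": 0,"dz": 0.007,"wx": 0,"wy": 0,"wz": 0,"grip": 0.055}
    - {"dx": 0,"dy": 0,"dz": 0,"wx": 0,"wy": 0,"wz": 0,"grip": 0.04}
    - {"dx": 0,"dy": 0,"dz": 0,"wx": 0,"wy": 0,"wz": 0,"grip": 0.027}
    - {"dx": 0,"dy": 0,"dz": 0,"wx": 0,"wy": 0,"wz": 0,"grip": 0.027}
    - {"dx": 0,"dy": 0,"dz": 0,"wx": 0,"wy": 0,"wz": 0,"grip": 0.027}
    - {"dx": 0,"dy": 0,"dz": 0,"wx": 0,"wy": 0,"wz": 0,"grip": 0.027}
    - {"dx": 0,"dy": 0,"dz": 0,"wx": 0,"wy": 0,"wz": 0,"grip": 0.027}

```text
time: 19.3
tcp_pos: [0.4656, -0.1405, 0.0189]
tcp_rot: [0.707, 0.707, 0.0, 0.0]
force: [-0.0, 0.4, 0.7]
opening: 0.0371
grip_force: 60.0
```

send_rows:
  motion:
    - {"dx": 0,"dy": 0,"dz": -0.01,"wx": 0,"wy": 0,"wz": 0,"grip": 0.027}
    - {"dx": 0,"dy": 0,"dz": -0.02,"wx": 0,"wy": 0,"wz": 0,"grip": 0.027}
    - {"dx": 0,"dy": 0,"dz": -0.025,"wx": 0,"wy": 0,"wz": 0,"grip": 0.027}
    - {"dx": 0,"dy": 0,"dz": -0.025,"wx": 0,"wy": 0,"wz": 0,"grip": 0.027}
    - {"dx": 0,"dy": 0,"dz": -0.025,"wx": 0,"wy": 0,"wz": 0,"grip": 0.027}
    - {"dx": 0.005,"dy": 0.005,"dz": -0.015,"wx": 0,"wy": 0,"wz": 0,"grip": 0.027}
    - {"dx": 0.015,"dy": 0.01,"dz": 0,"wx": 0,"wy": 0,"wz": 0,"grip": 0.027}
    - {"dx": 0.02,"dy": 0.02,"dz": 0,"wx": 0,"wy": 0,"wz": 0,"grip": 0.027}
    - {"dx": 0.02,"dy": 0.025,"dz": 0,"wx": 0,"wy": 0,"wz": 0,"grip": 0.027}
    - {"dx": 0.02,"dy": 0.025,"dz": 0,"wx": 0,"wy": 0,"wz": 0,"grip": 0.027}
    - {"dx": 0.015,"dy": 0.025,"dz": 0,"wx": 0,"wy": 0,"wz": 0,"grip": 0.027}
    - {"dx": 0.01,"dy": 0.025,"dz": 0,"wx": 0,"wy": 0,"wz": 0,"grip": 0.027}
    - {"dx": 0.003,"dy": 0.025,"dz": 0,"wx": 0,"wy": 0,"wz": 0,"grip": 0.027}
    - {"dx": 0,"dy": 0.018,"dz": 0,"wx": 0,"wy": 0,"wz": 0,"grip": 0.027}
    - {"dx": 0,"dy": 0.008,"dz": 0,"wx": 0,"wy": 0,"wz": 0,"grip": 0.027}
    - {"dx": 0,"dy": 0,"dz": 0,"wx": 0,"wy": 0,"wz": 0,"grip": 0.027}
    - {"dx": 0,"dy": 0,"dz": 0,"wx": 0,"wy": 0,"wz": 0,"grip": 0.027}
    - {"dx": 0,"dy": 0,"dz": 0,"wx": 0,"wy": 0,"wz": 0,"grip": 0.027}

```text
time: 21.1
tcp_pos: [0.6505, -0.0325, 0.1386]
tcp_rot: [0.707, 0.707, -0.0, -0.0]
force: [-0.2, -0.9, -1.2]
opening: 0.0366
grip_force: 60.0
```

send_rows:
  motion:
    - {"dx": 0.001,"dy": 0.001,"dz": 0.015,"wx": 0,"wy": 0,"wz": 0,"grip": 0.027}
    - {"dx": 0,"dy": 0,"dz": 0.025,"wx": 0,"wy": 0,"wz": 0,"grip": 0.027}
    - {"dx": 0,"dy": 0,"dz": 0.025,"wx": 0,"wy": 0,"wz": 0,"grip": 0.027}
    - {"dx": 0,"dy": 0,"dz": 0.025,"wx": 0,"wy": 0,"wz": 0,"grip": 0.027}
    - {"dx": 0,"dy": 0,"dz": 0.015,"wx": 0,"wy": 0,"wz": 0,"grip": 0.027}
    - {"dx": 0,"dy": 0,"dz": 0.01,"wx": 0,"wy": 0,"wz": 0,"grip": 0.027}
    - {"dx": 0,"dy": 0,"dz": 0.006,"wx": 0,"wy": 0,"wz": 0,"grip": 0.027}
    - {"dx": 0,"dy": 0,"dz": 0.003,"wx": 0,"wy": 0,"wz": 0,"grip": 0.027}
    - {"dx": 0,"dy": 0,"dz": 0,"wx": 0,"wy": 0,"wz": 0,"grip": 0.027}
    - {"dx": 0,"dy": 0,"dz": 0,"wx": 0,"wy": 0,"wz": 0,"grip": 0.027}

```text
time: 22.1
tcp_pos: [0.6531, -0.0315, 0.0156]
tcp_rot: [0.707, 0.707, 0.0, 0.001]
force: [-0.5, -0.2, -0.4]
opening: 0.0371
grip_force: 60.0
```

send_rows:
  motion:
    - {"dx": 0,"dy": 0,"dz": 0.0015,"wx": 0,"wy": 0,"wz": 0,"grip": 0.027}
    - {"dx": 0,"dy": 0,"dz": 0,"wx": 0,"wy": 0,"wz": 0,"grip": 0.04}
    - {"dx": 0,"dy": 0,"dz": 0,"wx": 0,"wy": 0,"wz": 0,"grip": 0.05}
    - {"dx": 0,"dy": 0,"dz": 0,"wx": 0,"wy": 0,"wz": 0,"grip": 0.065}
    - {"dx": 0,"dy": 0,"dz": 0,"wx": 0,"wy": 0,"wz": 0,"grip": 0.07}
    - {"dx": 0,"dy": 0,"dz": 0,"wx": 0,"wy": 0,"wz": 0,"grip": 0.07}
    - {"dx": 0,"dy": 0,"dz": -0.02,"wx": 0,"wy": 0,"wz": 0,"grip": 0.07}
    - {"dx": 0,"dy": 0,"dz": -0.03,"wx": 0,"wy": 0,"wz": 0,"grip": 0.07}
    - {"dx": 0,"dy": 0,"dz": -0.04,"wx": 0,"wy": 0,"wz": 0,"grip": 0.075}
    - {"dx": 0,"dy": 0,"dz": -0.04,"wx": 0,"wy": 0,"wz": 0,"grip": 0.085}
    - {"dx": 0,"dy": 0,"dz": -0.025,"wx": 0,"wy": 0,"wz": 0,"grip": 0.085}
    - {"dx": -0.01,"dy": -0.02,"dz": 0,"wx": 0,"wy": 0,"wz": 0,"grip": 0.085}
    - {"dx": -0.03,"dy": -0.03,"dz": 0,"wx": 0,"wy": 0,"wz": 0,"grip": 0.085}
    - {"dx": -0.03,"dy": -0.03,"dz": 0,"wx": 0,"wy": 0,"wz": 0,"grip": 0.085}
    - {"dx": -0.03,"dy": -0.03,"dz": 0,"wx": 0,"wy": 0,"wz": 0,"grip": 0.085}
    - {"dx": -0.03,"dy": -0.03,"dz": 0,"wx": 0,"wy": 0,"wz": 0,"grip": 0.085}
    - {"dx": -0.03,"dy": -0.025,"dz": 0,"wx": 0,"wy": 0,"wz": 0,"grip": 0.085}
    - {"dx": -0.0285,"dy": -0.0145,"dz": 0,"wx": 0,"wy": 0,"wz": 0,"grip": 0.085}
    - {"dx": 0,"dy": 0,"dz": 0,"wx": 0,"wy": 0,"wz": 0,"grip": 0.085}
    - {"dx": 0,"dy": 0,"dz": 0,"wx": 0,"wy": 0,"wz": 0,"grip": 0.085}

```text
time: 24.1
tcp_pos: [0.4727, -0.2204, 0.1683]
tcp_rot: [0.708, 0.706, 0.0, 0.0]
force: [-0.2, 0.5, -0.7]
opening: 0.0851
grip_force: 0.0
```

```bash
python3 chk.py .61 .69 -.065 .005;python3 chk.py .43 .52 -.26 -.18
```

```text
24.15 [ 0.473  -0.2197  0.1682] 0.08492977407315447
top 0.0956 cap rect mid [ 0.652  -0.0292  0.0941] size [0.0246 0.0269 0.0044] 111
24.2 [ 0.4732 -0.2193  0.1681] 0.0852004431877013
top 0.084 cap rect mid [ 0.4747 -0.2168  0.0824] size [0.0547 0.0565 0.0049] 377
```

Amber placed (top 0.095, as expected). Now the jar lid.

send_rows:
  motion:
    - {"dx": 0,"dy": 0.001,"dz": 0.02,"wx": 0,"wy": 0,"wz": 0,"grip": 0.085}
    - {"dx": 0,"dy": 0,"dz": 0.025,"wx": 0,"wy": 0,"wz": 0,"grip": 0.085}
    - {"dx": 0,"dy": 0,"dz": 0.025,"wx": 0,"wy": 0,"wz": 0,"grip": 0.085}
    - {"dx": 0,"dy": 0,"dz": 0.025,"wx": 0,"wy": 0,"wz": 0,"grip": 0.085}
    - {"dx": 0,"dy": 0,"dz": 0.02,"wx": 0,"wy": 0,"wz": 0,"grip": 0.085}
    - {"dx": 0,"dy": 0,"dz": 0.012,"wx": 0,"wy": 0,"wz": 0,"grip": 0.085}
    - {"dx": 0,"dy": 0,"dz": 0.006,"wx": 0,"wy": 0,"wz": 0,"grip": 0.075}
    - {"dx": 0,"dy": 0,"dz": 0,"wx": 0,"wy": 0,"wz": 0,"grip": 0.06}
    - {"dx": 0,"dy": 0,"dz": 0,"wx": 0,"wy": 0,"wz": 0,"grip": 0.042}
    - {"dx": 0,"dy": 0,"dz": 0,"wx": 0,"wy": 0,"wz": 0,"grip": 0.042}
    - {"dx": 0,"dy": 0,"dz": 0,"wx": 0,"wy": 0,"wz": 0,"grip": 0.042}
    - {"dx": 0,"dy": 0,"dz": 0,"wx": 0,"wy": 0,"wz": 0,"grip": 0.042}

```text
time: 25.4
tcp_pos: [0.4743, -0.2203, 0.0358]
tcp_rot: [0.707, 0.707, 0.0, 0.001]
force: [-0.2, 0.1, 2.9]
opening: 0.0548
grip_force: 63.3
```

send_rows:
  motion:
    - {"dx": 0,"dy": 0,"dz": -0.01,"wx": 0,"wy": 0,"wz": 0,"grip": 0.042}
    - {"dx": 0,"dy": 0,"dz": -0.02,"wx": 0,"wy": 0,"wz": 0,"grip": 0.042}
    - {"dx": 0,"dy": 0,"dz": -0.025,"wx": 0,"wy": 0,"wz": 0,"grip": 0.042}
    - {"dx": 0,"dy": 0,"dz": -0.025,"wx": 0,"wy": 0,"wz": 0,"grip": 0.042}
    - {"dx": 0,"dy": 0,"dz": -0.025,"wx": 0,"wy": 0,"wz": 0,"grip": 0.042}
    - {"dx": 0.01,"dy": 0.005,"dz": -0.02,"wx": 0,"wy": 0,"wz": 0,"grip": 0.042}
    - {"dx": 0.02,"dy": 0.01,"dz": 0,"wx": 0,"wy": 0,"wz": 0,"grip": 0.042}
    - {"dx": 0.03,"dy": 0.015,"dz": 0,"wx": 0,"wy": 0,"wz": 0,"grip": 0.042}
    - {"dx": 0.03,"dy": 0.015,"dz": 0,"wx": 0,"wy": 0,"wz": 0,"grip": 0.042}
    - {"dx": 0.03,"dy": 0.015,"dz": 0,"wx": 0,"wy": 0,"wz": 0,"grip": 0.042}
    - {"dx": 0.03,"dy": 0.015,"dz": 0,"wx": 0,"wy": 0,"wz": 0,"grip": 0.042}
    - {"dx": 0.03,"dy": 0.02,"dz": 0,"wx": 0,"wy": 0,"wz": 0,"grip": 0.042}
    - {"dx": 0.03,"dy": 0.02,"dz": 0,"wx": 0,"wy": 0,"wz": 0,"grip": 0.042}
    - {"dx": 0.025,"dy": 0.02,"dz": 0,"wx": 0,"wy": 0,"wz": 0,"grip": 0.042}
    - {"dx": 0.02,"dy": 0.02,"dz": 0,"wx": 0,"wy": 0,"wz": 0,"grip": 0.042}
    - {"dx": 0.009,"dy": 0.015,"dz": 0,"wx": 0,"wy": 0,"wz": 0,"grip": 0.042}
    - {"dx": 0,"dy": 0.007,"dz": 0,"wx": 0,"wy": 0,"wz": 0,"grip": 0.042}
    - {"dx": 0,"dy": 0,"dz": 0,"wx": 0,"wy": 0,"wz": 0,"grip": 0.042}
    - {"dx": 0,"dy": 0,"dz": 0,"wx": 0,"wy": 0,"wz": 0,"grip": 0.042}
    - {"dx": 0,"dy": 0,"dz": 0,"wx": 0,"wy": 0,"wz": 0,"grip": 0.042}

```text
time: 27.4
tcp_pos: [0.6502, 0.0433, 0.1602]
tcp_rot: [0.707, 0.707, -0.0, -0.0]
force: [-0.2, -0.7, -1.0]
opening: 0.0545
grip_force: 63.3
```

```bash
python3 chk.py .61 .69 -.065 .005 s6.png
```

```text
27.45 [0.6503 0.0434 0.1602] 0.05496597292358423
top 0.0958 cap rect mid [ 0.6519 -0.03    0.0946] size [0.0252 0.0258 0.0056] 111
```

View pics/s6.png

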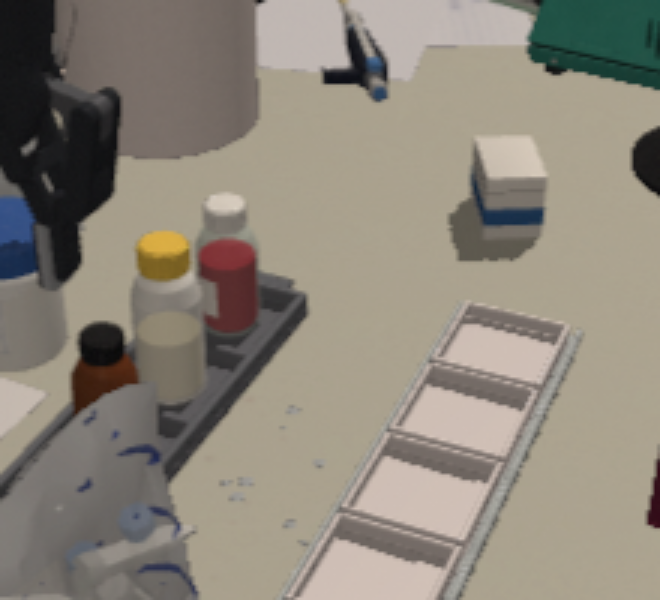

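Three bottles stand in their pockets and the jar is held upright over the last. Lower by 0.128.

send_rows:
  motion:
    - {"dx": 0.001,"dy": 0,"dz": 0.015,"wx": 0,"wy": 0,"wz": 0,"grip": 0.042}
    - {"dx": 0,"dy": 0,"dz": 0.025,"wx": 0,"wy": 0,"wz": 0,"grip": 0.042}
    - {"dx": 0,"dy": 0,"dz": 0.025,"wx": 0,"wy": 0,"wz": 0,"grip": 0.042}
    - {"dx": 0,"dy": 0,"dz": 0.025,"wx": 0,"wy": 0,"wz": 0,"grip": 0.042}
    - {"dx": 0,"dy": 0,"dz": 0.015,"wx": 0,"wy": 0,"wz": 0,"grip": 0.042}
    - {"dx": 0,"dy": 0,"dz": 0.012,"wx": 0,"wy": 0,"wz": 0,"grip": 0.042}
    - {"dx": 0,"dy": 0,"dz": 0.007,"wx": 0,"wy": 0,"wz": 0,"grip": 0.042}
    - {"dx": 0,"dy": 0,"dz": 0.004,"wx": 0,"wy": 0,"wz": 0,"grip": 0.042}
    - {"dx": 0,"dy": 0,"dz": 0,"wx": 0,"wy": 0,"wz": 0,"grip": 0.042}
    - {"dx": 0,"dy": 0,"dz": 0,"wx": 0,"wy": 0,"wz": 0,"grip": 0.042}

```text
time: 28.45
tcp_pos: [0.6516, 0.0451, 0.033]
tcp_rot: [0.707, 0.707, 0.0, 0.001]
force: [-0.1, -0.7, -0.9]
opening: 0.055
grip_force: 63.3
```

send_rows:
  motion:
    - {"dx": 0,"dy": 0,"dz": 0.0015,"wx": 0,"wy": 0,"wz": 0,"grip": 0.042}
    - {"dx": 0,"dy": 0,"dz": 0,"wx": 0,"wy": 0,"wz": 0,"grip": 0.057}
    - {"dx": 0,"dy": 0,"dz": 0,"wx": 0,"wy": 0,"wz": 0,"grip": 0.065}
    - {"dx": 0,"dy": 0,"dz": 0,"wx": 0,"wy": 0,"wz": 0,"grip": 0.075}
    - {"dx": 0,"dy": 0,"dz": 0,"wx": 0,"wy": 0,"wz": 0,"grip": 0.085}
    - {"dx": 0,"dy": 0,"dz": 0,"wx": 0,"wy": 0,"wz": 0,"grip": 0.085}
    - {"dx": 0,"dy": 0,"dz": 0,"wx": 0,"wy": 0,"wz": 0,"grip": 0.085}
    - {"dx": 0,"dy": 0,"dz": -0.02,"wx": 0,"wy": 0,"wz": 0,"grip": 0.085}
    - {"dx": 0,"dy": 0,"dz": -0.03,"wx": 0,"wy": 0,"wz": 0,"grip": 0.085}
    - {"dx": 0,"dy": 0,"dz": -0.04,"wx": 0,"wy": 0,"wz": 0,"grip": 0.085}
    - {"dx": 0,"dy": 0,"dz": -0.04,"wx": 0,"wy": 0,"wz": 0,"grip": 0.085}
    - {"dx": 0,"dy": 0,"dz": -0.04,"wx": 0,"wy": 0,"wz": 0,"grip": 0.085}
    - {"dx": 0,"dy": 0,"dz": -0.04,"wx": 0,"wy": 0,"wz": 0,"grip": 0.085}
    - {"dx": 0,"dy": -0.03,"dz": 0,"wx": 0,"wy": 0,"wz": 0,"grip": 0.085}
    - {"dx": 0,"dy": -0.04,"dz": 0,"wx": 0,"wy": 0,"wz": 0,"grip": 0.085}
    - {"dx": 0,"dy": -0.04,"dz": 0,"wx": 0,"wy": 0,"wz": 0,"grip": 0.085}
    - {"dx": 0,"dy": -0.04,"dz": 0,"wx": 0,"wy": 0,"wz": 0,"grip": 0.085}
    - {"dx": 0,"dy": -0.04,"dz": 0,"wx": 0,"wy": 0,"wz": 0,"grip": 0.085}
    - {"dx": 0,"dy": 0,"dz": 0,"wx": 0,"wy": 0,"wz": 0,"grip": 0.085}
    - {"dx": 0,"dy": 0,"dz": 0,"wx": 0,"wy": 0,"wz": 0,"grip": 0.085}

```text
time: 30.45
tcp_pos: [0.4607, 0.0451, 0.2412]
tcp_rot: [0.707, 0.707, 0.001, 0.001]
force: [0.2, 0.3, 0.3]
opening: 0.0853
grip_force: 0.0
```

Run:
```python
from h import *
p,d=imaging.grab_frame('top');P=cloud('top',d);cv2.imwrite('pics/t2.png',p[:,:,::-1])
for n,y,zt in[('red',-.183,.1),('yellow',-.107,.113),('amber',-.031,.095),('jar',.045,.078)]:
    m=(d>0)&(abs(P[...,0]-.652)<.04)&(abs(P[...,1]-y)<.036)&(abs(P[...,2]-zt)<.006);q=P[m]
    print(n,len(q),(q.mean(0) if len(q) else 0))
print(bot.get_state()['tcp_pos'])
```

```text
red 182 [ 0.65148608 -0.1835248   0.10041477]
yellow 246 [ 0.65188365 -0.10697888  0.11296631]
amber 155 [ 0.65030206 -0.03291514  0.09492955]
jar 688 [0.65023231 0.04389917 0.07813411]
[0.46154321 0.04496569 0.24130051]
```

View pics/t2.png

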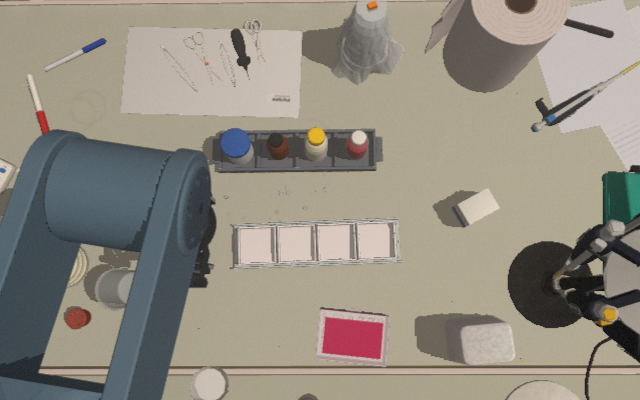

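```bash
python3 -c "
from bench import bot
print(bot.sign_off())"
```

```text
the job is handed in; nothing more can be done
None
```

The job is handed in at about 30 s: left to right the grey rack now holds the jar, amber, yellow-cap and red bottles (reverse of the start), and the last top view puts each about 2 mm or less from its pocket centre and at standing height.

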